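# Turn the slotted pine block in the slide-jaw vise

## Task

Open the slide-jaw vise on the craft table, lift out the slotted pine block, and turn it onto its side so that the face with the slot points straight up. Set it back flat on the vise bed, centred across it and with its long side running along the vise, and slide the jaw shut so that the block is held snugly end to end, ready for a card to be glued into the slot. Leave the other things on the table where they are.

Things in the scene. Friction and masses are not known exactly. Their poses are not given: they have to be found in the camera images.
- vise: Low grey slide-jaw vise, fixed. Origin: on the table under the fixed jaw's gripping face, centre line. x runs from fixed to sliding jaw (the way it opens), y across, z up. Base 300 x 100 x 12 mm, x = -60 to 240. Bed bar 36 wide, its top (the bed) 45 above the table. Jaws 36 wide, tops 65 above the table; fixed jaw x = -28 to 0, its 50 wide web to x = -40.
- jaw (a joint): Slide of the moving jaw along vise +x, 0 to 0.075 m, grows as it opens. Gap between the jaw faces = 50 mm + this value. About 2.5 N friction (plus 15 N per m/s), no spring, stays where left. Starts a few mm clear of the block.
- jaw_knob (a point): Centre of the top of the sliding jaw's knob, 109 mm above the table: an upright black round post, 22 mm diameter, 52 mm tall, on the jaw's low carriage (top 57 mm above the table). Its axis is 70 mm behind the jaw face, so at vise x = 120 mm + jaw value, y = 0. The carriage (36 to 49 mm wide) ends 100 mm behind the jaw face.
- block: Pine block in the vise, 60 (x) x 45 (y) x 90 (z) mm, 0.10 to 0.18 kg. Origin: centre of its 60 x 45 underside. Its +x face has a slot 12 wide, 12 deep, full length along z. Starts standing on the bed, +x towards the sliding jaw, 60 mm between the jaws, overhanging them 4.5 mm each side in y. At the end its x points up and its 90 mm z lies along vise x, either way round.
- block_mid (a point): Centre of the block (45 mm above its origin along its z).
- spare: Bystander: plain pine block without a slot, 90 x 60 x 45 mm, lying on the table near the vise. Origin: centre of its underside. Leave it alone.
- tape_roll: Bystander: roll of clear tape lying flat near the vise, 90 mm across, 24 mm high. Origin: centre of its underside. Leave it alone.
- glue_gun: Bystander: blue cordless glue gun lying on its side, about 150 x 120 mm and 34 mm high. Origin: under the middle of its barrel, on the table. Leave it alone.
- screwdriver: Bystander: screwdriver 180 mm long lying on the table. Leave it alone.
- wood_glue: Bystander: wood glue bottle 52 mm across, 130 mm tall. Origin: centre of its underside. Leave it alone.
- mug: Bystander: white mug 80 mm across, 90 mm tall. Origin: centre of its underside. Leave it alone.
Things that resemble listed ones, but are neither listed nor needed, are in the scene too. Leave any blue or purple look-alike of the block alone.

How it is judged:
By the outcome, as a careful person would: the job done as asked, in the order asked, and still so for the second after the job is handed in, with the robot touching nothing.
It also fails if it takes over 51 s, if anything falls off the work surface, if the arm or the gripper's body presses on something with over 40 N, if the wrist force passes 120 N, or if a joint passes its speed limit or range.

## Robot

A 6-joint arm with a two-finger parallel gripper is mounted at the origin on the work surface. World frame = base frame: x ahead of the robot, y to its left, z up, the work surface at z = 0. Lengths are in m, angles in rad, forces in N, time in s.
With the tool pointing down it reaches from about 0.35 to 0.85 m from the base axis. Payload 8.1 kg.
Tool frame: the origin (TCP) lies midway between the tips of the shut fingers; the grasp point (between the pads) lies 19 mm behind it (robot.grip_point_offset is the distance from the TCP to the grasp point, in m); z points along the fingers, y is the line along which they close (so a half turn about z gives the same grasp; the last joint's range is limited). The gripper opens to 93 mm and grips with 3 to 60 N. Pads are 15 mm wide; open, the fingers measure 128 mm over their backs; the gripper's body (75 mm by 188 mm) begins 65 mm behind the grasp point.
Start: joints at [1.188, 0.13, 1.488, -0, 1.523, -0.085], TCP at [0.176, 0.574, 0.186] pointing down, gripper open.
Joint ranges: [-2.96, 2.96], [-0.89, 2.26], [0.02, 2.5], [-1.34, 4.48], [0, 2.73], [-2.66, 2.66]. Speed limits (rad/s): [2.39, 2.39, 2.79, 3.14, 3.14, 3.14].

## Interface

Orientations are given as a rotation vector (axis times angle).
In Python, from plant import robot, read_camera, job gives the robot as it stands.
- The arm moves only by the shell command python3 -m inch 'ROWS' [FORCE]. ROWS is JSON, one flat list of numbers, 5 for each row, row after row: the shift along the world's x, y, z in mm, then the turn about the world's z in degrees, then the opening in per cent of the stroke, from 0 (shut) to 100 (fully open). In form: [dx, dy, dz, yaw, hand, dx, dy, dz, yaw, hand, ...]. A call has 1 to 10 rows; each row is the pose to reach, as a shift and turn from the pose commanded when the call began; what a row does not reach only later rows make up. A row lasts 1/12 s, in which the tool goes at most 41.7 mm and 7.16 degrees, less where a joint would pass 70% of its speed; a pose out of reach is approached as far as the arm can. A call with a gripper value outside its range is refused whole. The fingers move at their own pace and stop on an object; FORCE is the grip in N (left out, the last holds). Time passes only in rows, so rows that repeat a pose let the fingers close. It gives the time, the measured TCP pose, the force, the opening and the grip force at its end, in the units of the state.
- robot.read_state(): the state, without advancing time (a new reading comes with each control period).
- read_camera(name): name is "scene" or "top" or "wrist"; returns a dict with "image" (480x640x3 uint8, blue, green, red), "K" (3x3 intrinsics, pixels), "D" ([k1, k2, p1, p2, k3] as OpenCV has them; the pictures are not rectified), "extrinsics" (4x4, takes a point from world to camera coordinates); the wrist camera has in their place "mount" (4x4, takes a point from camera to tool coordinates, whose origin is the TCP and whose axes are the flange's). Camera axes: x right, y down, z forward; pixel columns grow to the right and rows downward; lengths in m; the calibration is good to about 2 mm. A picture is of the moment at which its call begins: read the wrist's pose just before it. There is no depth.
- job.close_job(): hands the job in; it is judged then, once.
The state is a dict: "t": time; "q": joint angles; "dq": joint speeds; "joint_torque": joint torques, N m; "tool_pos": TCP position; "orientation": TCP orientation; "force": force on the tool from outside, world axes, zero at the start; "wrist_torque": the same for the moment, N m; "opening": finger opening in m; "gripper_force": force on a finger pad.
Only numpy, scipy, OpenCV 4.12 (cv2) and the standard library are available. Lean on these libraries where they do the work, as an engineer would, in place of code of your own. Each camera call takes 0.05 s, during which the arm holds its last target. There are 200 camera calls.

## Working session

There is one attempt and no reset: what is moved stays moved. The work goes in short steps, Python scripts to look and compute and a shell command to move; the robot and the scene stay as the last step left them, time stands still between calls to the robot, and variables do not carry over. Pictures are saved under pics/ and viewed, at most 12 in all, crops included, and the job is handed in when it is done.

```bash
ls; mkdir -p pics; cat > h.py <<'E'
import numpy as np, cv2
from scipy.spatial.transform import Rotation as R
def ray(c,px):
    p=cv2.undistortPoints(np.array([[px]],float),c["K"],np.array(c["D"],float))[0,0]
    E=np.array(c["extrinsics"]); d=E[:3,:3].T@np.array([p[0],p[1],1.]); o=-E[:3,:3].T@E[:3,3]
    return o,d
def onz(c,px,z):
    o,d=ray(c,px); return o+d*(z-o[2])/d[2]
def wrist_ext(c,s):
    T=np.eye(4);T[:3,:3]=R.from_rotvec(s["orientation"]).as_matrix();T[:3,3]=s["tool_pos"]
    c["extrinsics"]=np.linalg.inv(T@np.array(c["mount"])); return c
def proj(c,p):
    E=np.array(c["extrinsics"]); r=cv2.Rodrigues(E[:3,:3])[0]
    return cv2.projectPoints(np.array([p],float),r,E[:3,3],c["K"],np.array(c["D"],float))[0][0,0]
E
python3 - <<'E'
from h import *; from plant import robot, read_camera
import pickle
for n in("top","scene"):
    c=read_camera(n); cv2.imwrite(f"pics/{n}0.png",c["image"]); pickle.dump(c,open(n+"0.pkl","wb"))
    E=np.array(c["extrinsics"]); print(n,-E[:3,:3].T@E[:3,3])
s=robot.read_state(); print(s["t"],s["tool_pos"],s["orientation"],s["opening"],R.from_rotvec(s["orientation"]).as_matrix().round(3))
E
```

```text
pics
top [0.45140321 0.01392981 1.29027135]
scene [ 1.35716922 -0.39342609  0.81134633]
0.1 [0.17576998 0.57307142 0.18549747] [-4.65949630e-01 -3.10643014e+00  2.57687885e-03] 0.09288515758260484 [[-0.956  0.293 -0.001]
 [ 0.293  0.956 -0.002]
 [ 0.    -0.002 -1.   ]]
```

View pics/top0.png

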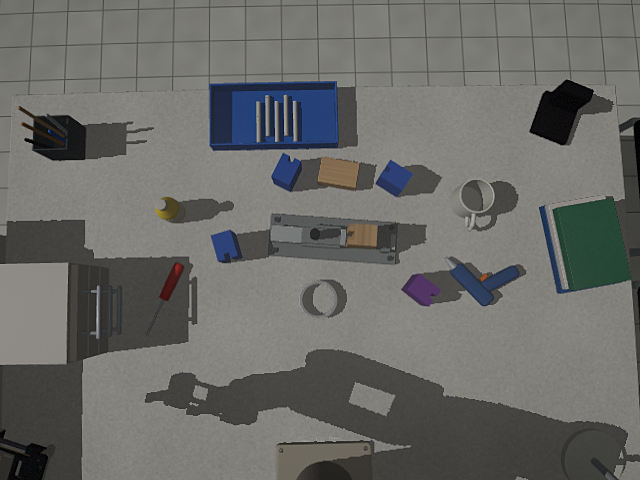

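View pics/scene0.png

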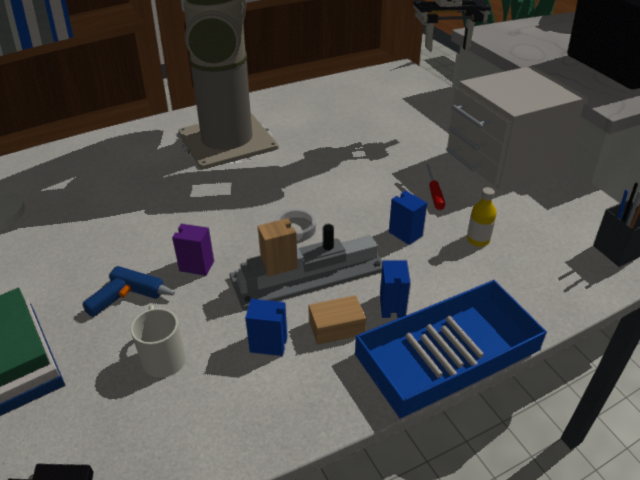

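Candidates for the block:
- Pine block standing in the vise, top view (360,235), scene view (277,248).
- Pine block lying on the table, (338,172): no slot, so it is the spare.
- Blue look-alikes at (287,172), (394,178) and (227,246), and a purple one at (421,290).

The pine one in the vise fits, since it is pine, stands between the jaws and has the slot. The vise's +x runs to the left in the image, roughly world +y. An enlarged crop will confirm it.

```bash
python3 - <<'E'
from h import *; import pickle
c=pickle.load(open("top0.pkl","rb")); im=c["image"]
cv2.imwrite("pics/crop.png",cv2.resize(im[195:275,260:410],None,fx=5,fy=5,interpolation=cv2.INTER_CUBIC))
hsv=cv2.cvtColor(im,cv2.COLOR_BGR2HSV); roi=np.zeros(im.shape[:2],np.uint8); roi[205:275,262:405]=255
pine=cv2.inRange(hsv,(8,70,60),(22,255,255))&roi
blk=cv2.inRange(im,(0,0,0),(45,45,45))&roi; blk[:,:300]=0; blk[:,335:]=0
for n,m,z in(("pine",pine,.135),("knob",blk,.109)):
    cs,_=cv2.findContours(m,cv2.RETR_EXTERNAL,cv2.CHAIN_APPROX_NONE); k=max(cs,key=cv2.contourArea)
    r=cv2.minAreaRect(k); print(n,cv2.contourArea(k),r,cv2.boundingRect(k)); 
    for p in cv2.boxPoints(r): print("  ",p.round(1),onz(c,p,z).round(4))
E
```

```text
pine 648.5 ((361.4534606933594, 235.79139709472656), (30.12439727783203, 24.19347381591797), 3.3664605617523193) (346, 223, 32, 26)
   [345.7 247. ] [ 0.5429 -0.0562  0.135 ]
   [347.1 222.8] [ 0.5943 -0.0606  0.135 ]
   [377.2 224.6] [ 0.5892 -0.1245  0.135 ]
   [375.8 248.8] [ 0.5378 -0.1198  0.135 ]
knob 70.5 ((314.4000244140625, 233.7000274658203), (9.391485214233398, 9.838699340820312), 26.56505012512207) (310, 228, 10, 12)
   [308. 236.] [0.5705 0.0232 0.109 ]
   [312.4 227.2] [0.5895 0.0133 0.109 ]
   [320.8 231.4] [ 0.58   -0.0047  0.109 ]
   [316.4 240.2] [0.561  0.0052 0.109 ]
```

View pics/crop.png

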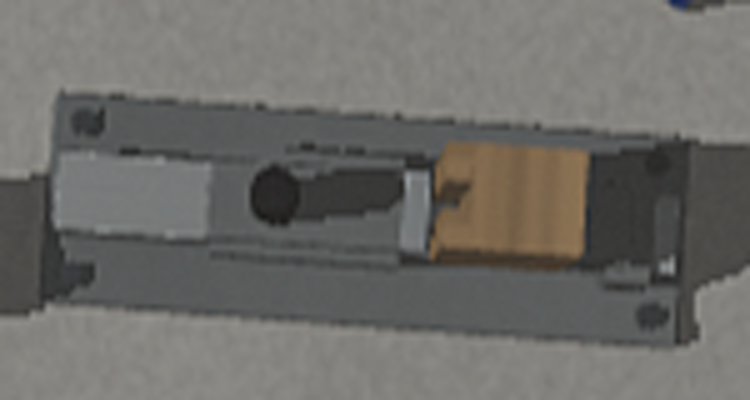

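The crop confirms it: a pine block with the slot notch at crop (455,190), facing the knob at crop (274,195). The base corners are near crop (62,93), (50,302), (688,140) and (680,345).

```bash
python3 - <<'E'
from h import *; import pickle
c=pickle.load(open("top0.pkl","rb"))
f=lambda u,v,z: onz(c,(260+u/5-.4,195+v/5-.4),z)
P=[f(62,93,.012),f(50,302,.012),f(688,140,.012),f(680,345,.012)]
for p in P: print(p.round(4))
a=((P[0]+P[1])-(P[2]+P[3]))/2; L=np.linalg.norm(a); ux=a/L; uy=np.array([-ux[1],ux[0],0]); mid=sum(P)/4
print("len",L,"axis deg",np.degrees(np.arctan2(ux[1],ux[0]))); o=mid-ux*.09; print("origin by base",o)
k=f(274,195,.109); b=[f(590,148,.135),f(584,258,.135),f(448,142,.135),f(437,252,.135)]; bc=sum(b)/4
for n,p in(("knob",k),("block",bc)): print(n,p.round(4),"vise",(p-o)@ux,(p-o)@uy)
from plant import robot
s=robot.read_state(); y=R.from_rotvec(s["orientation"]).as_matrix()[:,1]; print("tool y deg",np.degrees(np.arctan2(y[1],y[0])),s["tool_pos"])
E
```

```text
[0.636  0.1076 0.012 ]
[0.5376 0.1145 0.012 ]
[ 0.6076 -0.1866  0.012 ]
[ 0.5112 -0.1793  0.012 ]
len 0.2952962142746835 axis deg 84.67231035944967
origin by base [ 0.56474452 -0.12555396  0.012     ]
knob [0.5755 0.0093 0.109 ] vise 0.13522797644868498 0.0018482549775625991
block [ 0.5685 -0.0927  0.135 ] vise 0.0330670570251303 -0.0006898027666081233
tool y deg 72.93901389339804 [0.17576998 0.57307142 0.18549747]
```

```bash
python3 -m inch '[400,-564,60,-78,50,400,-564,60,-78,50,400,-564,60,-78,50,400,-564,60,-78,50,400,-564,60,-78,50,400,-564,60,-78,50,400,-564,60,-78,50,400,-564,60,-78,50,400,-564,60,-78,50,400,-564,60,-78,50]' 20
```

```text
t: 0.93
tool_pos: [0.4167, 0.2331, 0.2224]
orientation: [-2.202, -2.24, 0.0]
force: [0.5, 0.4, 0.2]
opening: 0.0467
gripper_force: 0.0
```

```bash
python3 -m inch '[159,-224,25,-6.3,50,159,-224,25,-6.3,50,159,-224,25,-6.3,50,159,-224,25,-6.3,50,159,-224,25,-6.3,50,159,-224,25,-6.3,50,159,-224,25,-6.3,50,159,-224,25,-6.3,50,159,-224,25,-6.3,50]'
python3 - <<'E'
from h import *; from plant import robot, read_camera
import pickle
s=robot.read_state(); c=wrist_ext(read_camera("wrist"),s); pickle.dump(c,open("w1.pkl","wb")); cv2.imwrite("pics/w1.png",c["image"])
y=R.from_rotvec(s["orientation"]).as_matrix()[:,1]; print(s["tool_pos"],np.degrees(np.arctan2(y[1],y[0])))
E
```

```text
t: 1.68
tool_pos: [0.5753, 0.0096, 0.2466]
orientation: [-2.318, -2.119, 0.002]
force: [-0.2, 0.1, -0.2]
opening: 0.0463
gripper_force: 0.0
[0.57531253 0.00959535 0.24658174] -5.138939475243678
```

View pics/w1.png

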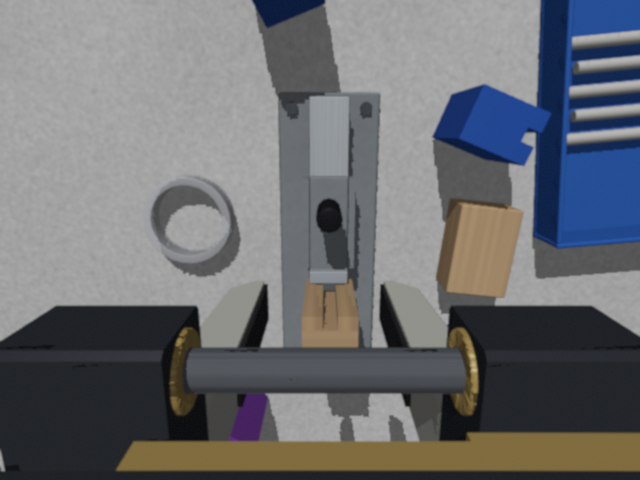

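The wrist view shows the vise with +x pointing up in the image. The knob top is near (329,213), the base's far corners at (279,94) and (379,94), and the slotted block at (330,320).

```bash
python3 - <<'E'
from h import *; import pickle
c=pickle.load(open("w1.pkl","rb")); im=c["image"]; g=cv2.cvtColor(im,cv2.COLOR_BGR2GRAY).astype(int)
E=c["extrinsics"]; print("cam",-E[:3,:3].T@E[:3,3])
m=cv2.inRange(im,(0,0,0),(40,40,40)); m[:190]=0;m[240:]=0;m[:,:305]=0;m[:,350:]=0
cs,_=cv2.findContours(m,cv2.RETR_EXTERNAL,cv2.CHAIN_APPROX_NONE); print(cv2.boundingRect(max(cs,key=cv2.contourArea)))
L,Rr=[],[]
for v in range(110,275,8):
    d=g[v,2:]-g[v,:-2]
    l=270+np.argmin(d[269:295]); r=365+np.argmax(d[364:388]); L.append(onz(c,(l,v),.012)); Rr.append(onz(c,(r,v),.012))
L,Rr=np.array(L),np.array(Rr)
for n,A in(("L",L),("R",Rr)):
    vx,vy,x,y=cv2.fitLine(A[:,:2].astype(np.float32),cv2.DIST_HUBER,0,.01,.01).ravel(); print(n,np.degrees(np.arctan2(vy,vx)),"x at y=0",x-y*vx/vy)
print("far mid",onz(c,(329,93.5),.012)); 
for p in((329,200),(329,213)): print("knob",onz(c,p,.109))
print("jaw top", onz(c,(328,282),.065),onz(c,(328,270),.065))
E
```

```text
cam [0.58165145 0.07621991 0.44459085]
(317, 200, 25, 33)
L 84.56025 x at y=0 0.5289714
R 84.60334 x at y=0 0.628517
far mid [0.58974229 0.11298528 0.012     ]
knob [0.5809611  0.02469904 0.109     ]
knob [0.58005    0.01423356 0.109     ]
jaw top [ 0.57315076 -0.05981072  0.065     ] [ 0.57419187 -0.04793414  0.065     ]
```

```bash
python3 -m inch '[4,-1,-40,0.1,50,4,-1,-80,0.1,50,4,-1,-120,0.1,50,4,-1,-150,0.1,50,4,-1,-168,0.1,50,4,-1,-170,0.1,50,4,-1,-170,0.1,15,4,-1,-170,0.1,15,4,-1,-170,0.1,15,4,-1,-170,0.1,15]' 15; python3 -m inch '[0,0,0,0,15,0,0,0,0,15]'
```

```text
t: 2.57
tool_pos: [0.5808, 0.0102, 0.0799]
orientation: [2.312, 2.123, 0.004]
force: [-0.6, 0.7, 0.5]
opening: 0.0241
gripper_force: 0.0
t: 2.73
tool_pos: [0.5799, 0.0099, 0.0786]
orientation: [2.313, 2.124, 0.002]
force: [0.2, -0.4, 0.2]
opening: 0.015
gripper_force: 0.0
```

```bash
python3 - <<'E'
from h import *; from plant import robot, read_camera
import pickle
s=robot.read_state(); c=read_camera("wrist"); wrist_ext(c,s); t=read_camera("scene")
pickle.dump(c,open("w2.pkl","wb"))
a=c["image"][0:400,180:480]; b=cv2.resize(t["image"][170:310,200:400],None,fx=2,fy=2)
o=np.zeros((400,710,3),np.uint8); o[:,:300]=a; o[:280,305:705]=b; cv2.imwrite("pics/w2.png",o); print(s["tool_pos"],s["opening"],s["gripper_force"])
E
```

```text
[0.57990119 0.00994461 0.07859287] 0.014970814859685915 0.0
```

View pics/w2.png

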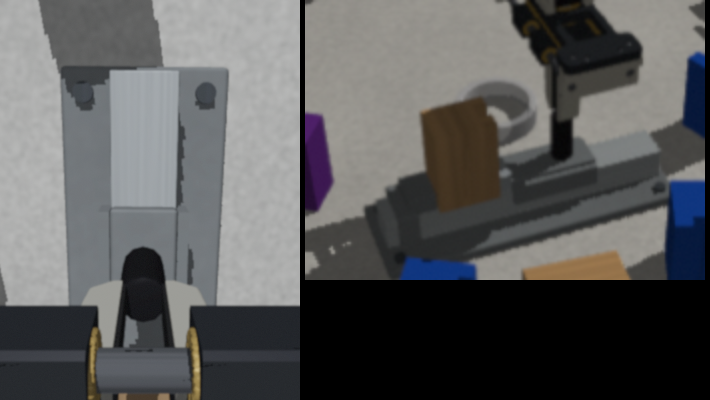

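```bash
python3 - <<'E'
from h import *; import pickle; from plant import robot
c=pickle.load(open("w2.pkl","rb")); s=robot.read_state(); T=np.array(s["tool_pos"])
m=cv2.inRange(c["image"],(0,0,0),(40,40,40))
for v in range(244,340,6): 
    print(v,np.flatnonzero(m[v,280:375])[[0,-1]]+280 if m[v,280:375].any() else None, onz(c,(324,v),.109)[:2].round(4))
print("grasp pt px",proj(c,T+[0,0,.019]),"knobtop at tcp",proj(c,[T[0],T[1],.109]))
E
```

```text
244 None [0.5821 0.033 ]
250 [313 332] [0.5819 0.0305]
256 [307 338] [0.5817 0.0279]
262 [305 341] [0.5814 0.0254]
268 [303 342] [0.5812 0.0228]
274 [302 343] [0.581  0.0202]
280 [303 344] [0.5808 0.0175]
286 [303 343] [0.5805 0.0149]
292 [302 344] [0.5803 0.0122]
298 [302 345] [0.5801 0.0096]
304 [301 346] [0.5798 0.0069]
310 [300 372] [0.5796 0.0041]
316 [299 373] [0.5794 0.0014]
322 [298 374] [ 0.5791 -0.0014]
328 [297 350] [ 0.5789 -0.0042]
334 [296 350] [ 0.5787 -0.007 ]
grasp pt px [322.51248098 287.29009539] knobtop at tcp [322.5066169  297.30033734]
```

```bash
python3 -m inch '[0,0,0,0,0,0,0,0,0,0,0,0,0,0,0,0,0,0,0,0]' 20
```

```text
t: 3.17
tool_pos: [0.5791, 0.01, 0.0773]
orientation: [-2.314, -2.125, 0.0]
force: [0.6, -0.4, -0.3]
opening: 0.0003
gripper_force: 0.0
```

```bash
python3 - <<'E'
from h import *; from plant import robot, read_camera
t=read_camera("scene"); s=robot.read_state(); T=np.array(s["tool_pos"]); w=wrist_ext(read_camera("wrist"),s)
for z in(.057,.0773,.096,.109): print(z,proj(t,[.5797,.0095,z]))
a=cv2.resize(t["image"][170:270,280:380],None,fx=4,fy=4,interpolation=cv2.INTER_CUBIC); b=w["image"][180:380,220:420]
o=np.zeros((400,805,3),np.uint8); o[:,:400]=a; o[:,405:]=cv2.resize(b,(400,400)); cv2.imwrite("pics/w3.png",o)
E
```

```text
0.057 [326.7704423  246.61287285]
0.0773 [326.80070541 238.66650845]
0.096 [326.82838739 231.18416768]
0.109 [326.84750093 225.88886296]
```

```bash
python3 -c "
import cv2; i=cv2.imread('pics/w3.png'); cv2.imwrite('pics/w3b.png',i[:, :800])"
```

```text
(no output)
```

View pics/w3b.png

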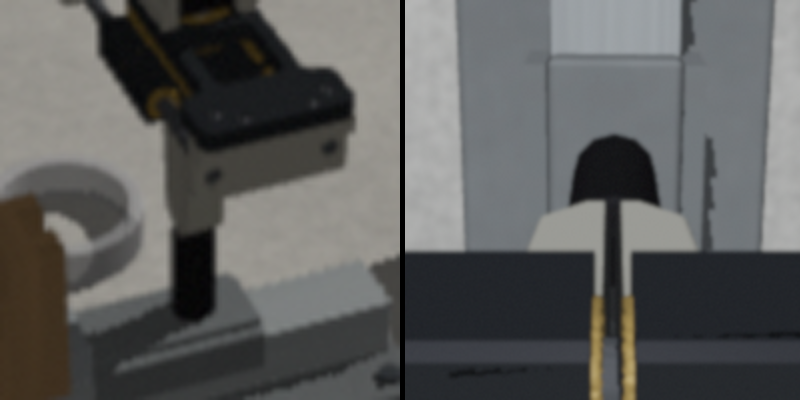

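The fingers shut on nothing. I'll check numerically whether the knob slid away, using the carriage end line at w2 row ~207 and the knob base.

```bash
python3 - <<'E'
from h import *; import pickle; from plant import robot
s=robot.read_state(); print(s)
c=pickle.load(open("w2.pkl","rb")); w=pickle.load(open("w1.pkl","rb"))
print("K",c["K"][0])
print("carriage end w2",onz(c,(324,207),.057)[:2],"w1",onz(w,(329,176),.057)[:2])
print("knob base far edge w2",onz(c,(323,248),.057)[:2],"w1",onz(w,(329,200),.057)[:2])
print("base far w2",onz(c,(325,68),.012)[:2],"w1",onz(w,(329,94),.012)[:2])
print("mount",np.array(c["mount"]).round(3))
E
```

```text
{'t': 3.2667, 'q': array([-7.12800195e-02,  1.51720098e-01,  1.66774307e+00,  2.11870480e-05,
        1.32227194e+00,  1.39938935e-02]), 'dq': array([-0.00017118, -0.00015972,  0.00098014, -0.0008009 , -0.00140048,
       -0.00231956]), 'joint_torque': array([-6.26264940e-03, -5.45253539e+01, -4.66532171e+01,  7.57761556e-02,
        1.63295330e-02,  7.56678833e-05]), 'tool_pos': array([0.5791266 , 0.00998857, 0.07739933]), 'orientation': array([-2.31402825e+00, -2.12465016e+00,  1.30172763e-04]), 'force': array([-0.53501381, -1.10719665,  0.01195381]), 'wrist_torque': array([-0.03549251,  0.06382033, -0.02085378]), 'gripper_force': 0.0, 'opening': 0.0005877449703958684}
K [424.20113557   0.         323.47373631]
carriage end w2 [0.58279951 0.03942105] w1 [0.58275496 0.03855126]
knob base far edge w2 [0.58036946 0.01731785] w1 [0.58085413 0.01671584]
base far w2 [0.58985148 0.11330023] w1 [0.58970263 0.11252957]
mount [[-0.    -0.969 -0.247  0.067]
 [ 1.    -0.     0.     0.   ]
 [-0.    -0.247  0.969 -0.198]
 [ 0.     0.     0.     1.   ]]
```

Numbers explain it. In w1 the visible fingertips sit 38 mm short of the reported TCP: they are at row 285 with a 114 px spread at 46 mm opening, which puts them at 171 mm depth instead of 208. The scene view also puts the tips at z ≈ 0.11, just above the knob top. So the actual tips are about 37 mm above the reported TCP. I'll open, go down 38 mm more while watching the force, and grip.

```bash
python3 -c "
from plant import robot; print(robot.grip_point_offset)"; python3 -m inch '[0.5,0,0,0,50,0.5,0,0,0,50,0.5,0,0,0,50,0.5,0,0,0,50,0.5,0,-10,0,50,0.5,0,-20,0,50,0.5,0,-30,0,50,0.5,0,-37,0,50,0.5,0,-37,0,50]'; python3 -m inch '[0,0,0,0,10,0,0,0,0,10,0,0,0,0,10,0,0,0,0,10,0,0,0,0,10]' 15
```

```text
0.0188
t: 4.02
tool_pos: [0.5775, 0.0102, 0.0373]
orientation: [-2.312, -2.123, 0.005]
force: [0.7, 0.4, -0.1]
opening: 0.0463
gripper_force: 0.0
t: 4.43
tool_pos: [0.5796, 0.01, 0.0411]
orientation: [-2.314, -2.125, 0.0]
force: [-4.0, 0.5, 2.0]
opening: 0.0217
gripper_force: 15.0
```

```bash
python3 -m inch '[0.5,5,0,0,10,1,11,0,0,10,2,19,0,0,10,2.5,27,0,0,10,3,35,0,0,10,4,43,0,0,10,5,51,0,0,10,5.4,56,0,0,10,5.4,56,0,0,10,5.4,56,0,0,10]'
```

```text
t: 5.27
tool_pos: [0.585, 0.0675, 0.0411]
orientation: [-2.312, -2.125, -0.001]
force: [-4.2, 3.2, 5.6]
opening: 0.0217
gripper_force: 15.0
```

```bash
python3 -m inch '[0,0,0,0,60,0,0,0,0,60,0,0,0,0,60,0,0,40,0,100,0,0,80,0,100,0,0,110,0,100,0,0,110,0,100,-7,-40,110,0,100,-10,-80,110,0,100,-14,-120,110,0,100]'; python3 -m inch '[0,-23,0,0,100,0,-23,0,0,100,0,-23,0,0,100,0,-23,0,0,100]'
python3 - <<'E'
from h import *; from plant import robot, read_camera
import pickle
s=robot.read_state(); w=wrist_ext(read_camera("wrist"),s); t=read_camera("top"); sc=read_camera("scene"); pickle.dump((w,t,sc,s),open("p4.pkl","wb"))
print(s["tool_pos"],s["opening"],s["force"])
o=np.zeros((600,800,3),np.uint8); o[:360,:480]=cv2.resize(w["image"],(480,360)); o[:300,485:785]=cv2.resize(sc["image"][170:320,200:350],(300,300)); o[365:600,:525]=cv2.resize(t["image"][180:285,240:475],(525,235)); cv2.imwrite("pics/p4.png",o)
E
```

```text
t: 6.1
tool_pos: [0.5711, -0.0547, 0.1505]
orientation: [2.311, 2.127, 0.001]
force: [1.2, -1.1, -0.3]
opening: 0.0837
gripper_force: 0.0
t: 6.43
tool_pos: [0.5711, -0.0765, 0.1502]
orientation: [-2.314, -2.124, -0.0]
force: [0.2, 1.3, 0.1]
opening: 0.0932
gripper_force: 0.0
[ 0.57107307 -0.07649491  0.1501589 ] 0.0932262040394134 [0.17628239 1.25175763 0.1252194 ]
```

View pics/p4.png

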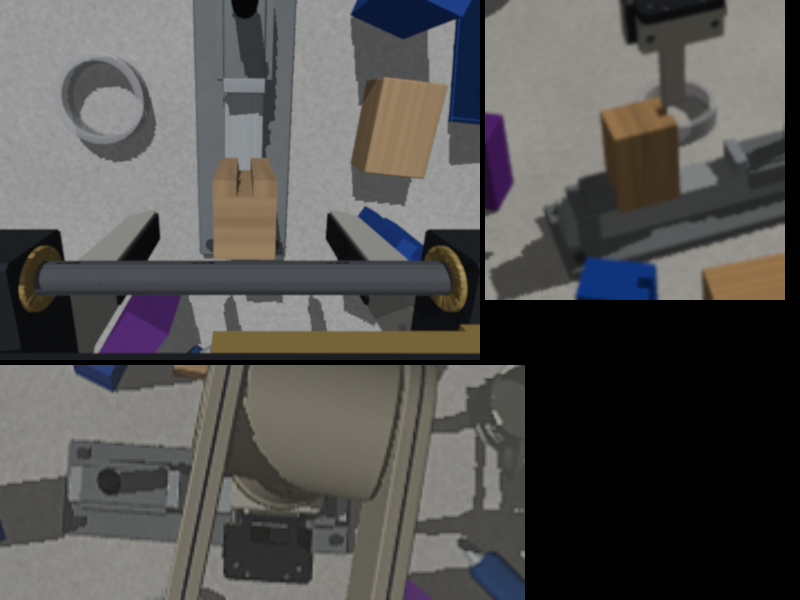

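The jaw is wide open and the block still stands in place. Its top face in the wrist picture spans columns ~285 to 368, with the slot edge at row ~261 (full-resolution pixels).

```bash
python3 - <<'E'
from h import *; import pickle
w,t,sc,s=pickle.load(open("p4.pkl","rb"))
m=cv2.inRange(cv2.cvtColor(w["image"],cv2.COLOR_BGR2HSV),(5,50,60),(25,255,255)); m[:,:270]=0;m[:,385:]=0
ux=np.array([.0945,.9955]); uy=np.array([-.9955,.0945]); o=np.array([.5668,-.126])
for v in (265,280,300,320,335,345):
    c=np.flatnonzero(m[v]); 
    if len(c): a,b=onz(w,(c[0],v),.135)[:2],onz(w,(c[-1]+1,v),.135)[:2]; print(v,c[0],c[-1],"vise",(a-o)@ux,(a-o)@uy,(b-o)@uy, "mid world",((a+b)/2).round(4))
print("rows pine col 300",np.flatnonzero(m[:,300])[[0,-1]])
T=np.array(s["tool_pos"])[:2]-o; print("tool vise",T@ux,T@uy)
E
```

```text
265 284 368 vise 0.04938480897064225 0.02113562201009022 -0.02356721892948995 mid world [ 0.5727 -0.0768]
280 284 368 vise 0.04105201761856706 0.021254493330137052 -0.023858085724499243 mid world [ 0.572  -0.0851]
300 284 368 vise 0.029701673884462227 0.021416033434448156 -0.024253848017530562 mid world [ 0.571  -0.0964]
320 284 367 vise 0.018068331475552594 0.021581163982840528 -0.024115034058853766 mid world [ 0.5698 -0.1079]
335 284 367 vise 0.009151620221697881 0.021707443612314296 -0.024420086830423324 mid world [ 0.569  -0.1168]
345 287 366 vise 0.003127277400043889 0.020135098158854114 -0.02407395500826424 mid world [ 0.5691 -0.1229]
rows pine col 300 [211 470]
tool vise 0.04968611708051657 0.0004243932603121014
```

```bash
python3 - <<'E'
from h import *; import pickle
w,t,sc,s=pickle.load(open("p4.pkl","rb"))
ux=np.array([.0945,.9955]); o=np.array([.5668,-.126])
print("bottom front",(onz(w,(300,210.5),.045)[:2]-o)@ux,"jaw face top",[(onz(w,(325,v),.065)[:2]-o)@ux for v in (107,122)])
for x in(55,60,65): 
    p=o+ux*x/1000; print(x,"top row",proj(w,[*p,.135])[1])
g=cv2.cvtColor(w["image"],cv2.COLOR_BGR2GRAY); print(g[236:270:2,295],g[330:352,325])
E
```

```text
bottom front 0.06245023189473991 jaw face top [np.float64(0.1329604613363804), np.float64(0.12376371277435624)]
55 top row 255.07238577081645
60 top row 245.82831395014327
65 top row 236.48057872710524
[113 114 119 126 126 125 126 126 125 125 126 126 125 125 122 124 126] [129 130 130 130 131 131 130 131 130 130 130 129 128 126 124 114  86  63
  59  59  61  64]
```

```bash
python3 -m inch '[1.8,3,-35,0,100,1.8,3,-70,0,100,1.8,3,-100,0,100,1.8,3,-116,0,100,1.8,3,-116,0,100,1.8,3,-116,0,45,1.8,3,-116,0,30,1.8,3,-116,0,30,1.8,3,-116,0,30,1.8,3,-116,0,30]' 15;  python3 -m inch '[0,0,0,0,30,0,0,0,0,30]'
```

```text
t: 7.42
tool_pos: [0.574, -0.0742, 0.0361]
orientation: [2.312, 2.123, 0.002]
force: [0.5, 0.3, 0.6]
opening: 0.0643
gripper_force: 0.0
t: 7.58
tool_pos: [0.5732, -0.0741, 0.035]
orientation: [2.314, 2.124, 0.001]
force: [0.7, -0.2, 0.1]
opening: 0.0505
gripper_force: 0.0
```

```bash
python3 -m inch '[0,0,0,0,30,0,0,0,0,30,0,0,0,0,30,0,0,0,0,30,0,0,10,0,30,0,0,25,0,30,0,0,40,0,30,0,0,55,0,30,0,0,70,0,30,0,0,70,0,30]' 15; python3 -m inch '[0,0,0,0,30,0,0,0,0,30]'; python3 -m inch '[0,0,0,0,30,0,0,0,0,30,0,0,0,0,30,0,0,0,0,30,0,0,0,0,30,0,0,0,0,30]' 3
python3 - <<'E'
from h import *; from plant import robot, read_camera
w=read_camera("wrist"); sc=read_camera("scene")
o=np.zeros((480,800,3),np.uint8); o[:300,:400]=cv2.resize(w["image"],(400,300)); o[:400,405:805]=cv2.resize(sc["image"][130:330,200:400],(400,400))[:,:395]; cv2.imwrite("pics/p5.png",o)
E
```

```text
t: 8.42
tool_pos: [0.5751, -0.0744, 0.1085]
orientation: [2.311, 2.122, 0.005]
force: [0.6, -0.5, -1.0]
opening: 0.0453
gripper_force: 15.0
t: 8.58
tool_pos: [0.5723, -0.0738, 0.1035]
orientation: [-2.313, -2.124, 0.001]
force: [-0.4, -0.0, -2.0]
opening: 0.0449
gripper_force: 15.0
t: 9.08
tool_pos: [0.5728, -0.074, 0.1043]
orientation: [-2.314, -2.125, 0.0]
force: [-0.8, -0.3, -1.3]
opening: 0.0451
gripper_force: 3.0
```

View pics/p5.png

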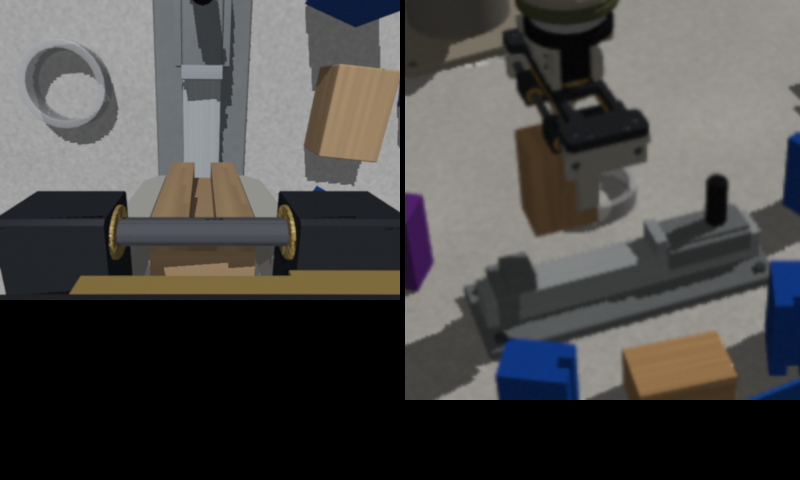

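The block is lifted and still upright, held by pads on its ±y faces close to the slot side. I'll turn it in a light grip by rolling its lower −x face about the fixed jaw's top edge. First I lower beside that jaw.

```bash
python3 -m inch '[0.4,4,0,0,30,0.8,8,-15,0,30,0.8,8,-30,0,30,0.8,8,-45,0,30,0.8,8,-57,0,30,0.8,8,-63,0,30,0.8,8,-63,0,30,0.8,8,-63,0,30]' 3; python3 -m inch '[-0.4,-4,0,0,30,-0.8,-9,0,0,30,-1.3,-14,7,0,30,-1.8,-19,12,0,30,-2.4,-25,17,0,30,-3,-32,21,0,30,-3.7,-39,24,0,30,-4.4,-46.5,26.5,0,30,-5.1,-54,28,0,30,-5.1,-54,28,0,30]'
```

```text
t: 9.85
tool_pos: [0.5737, -0.0659, 0.0416]
orientation: [-2.314, -2.125, 0.0]
force: [-0.0, -0.1, -0.6]
opening: 0.0452
gripper_force: 3.0
t: 10.68
tool_pos: [0.5687, -0.1218, 0.07]
orientation: [2.315, 2.123, -0.0]
force: [0.0, 0.2, -1.1]
opening: 0.0455
gripper_force: 3.0
```

```bash
python3 -m inch '[-0.8,-8,0,0,30,-1.5,-16,-0.5,0,30,-2.3,-24,-2.5,0,30,-3,-31,-5,0,30,-3.6,-38,-9,0,30,-3.6,-38,-9,0,30]' 3
python3 - <<'E'
from h import *; from plant import robot, read_camera
w=read_camera("wrist"); sc=read_camera("scene"); print(robot.read_state()["force"])
o=np.zeros((480,800,3),np.uint8); o[:300,:400]=cv2.resize(w["image"],(400,300)); o[:400,405:805]=cv2.resize(sc["image"][130:330,200:400],(400,400))[:,:395]; cv2.imwrite("pics/p6.png",o)
E
```

```text
t: 11.18
tool_pos: [0.5642, -0.1595, 0.0594]
orientation: [-2.315, -2.123, 0.002]
force: [0.3, 0.6, -1.7]
opening: 0.0449
gripper_force: 3.0
[ 0.06011582 -0.05414749 -1.32681761]
```

View pics/p6.png

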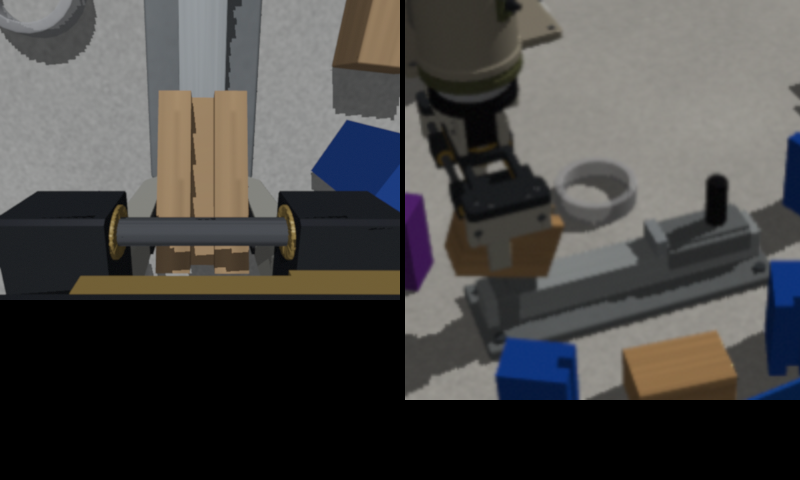

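The block has turned over: the slot now points up and it sits almost level on the fixed jaw. Its ends are at about wrist rows 147 and 435. Next I measure its offset from the grip and from the vise centre line.

```bash
cat > m.py <<'E'
from h import *; from plant import robot, read_camera
import sys
zt=float(sys.argv[1])
s=robot.read_state(); w=wrist_ext(read_camera("wrist"),s); im=w["image"]; g=cv2.cvtColor(im,cv2.COLOR_BGR2GRAY).astype(int)
ux=np.array([.0945,.9955]); uy=np.array([-.9955,.0945]); o=np.array([.5668,-.126])
V=lambda p:np.array([(p[:2]-o)@ux,(p[:2]-o)@uy]).round(4)
print("tool",V(np.array(s["tool_pos"])),s["tool_pos"])
hsv=cv2.cvtColor(im,cv2.COLOR_BGR2HSV); m=cv2.inRange(hsv,(5,50,60),(25,255,255)); m[:,:235]=0;m[:,420:]=0
for v in (170,200,230,260,290):
    c=np.flatnonzero(m[v]); 
    if len(c): print("block",v,c[0],c[-1],V(onz(w,(c[0],v),zt)),V(onz(w,(c[-1]+1,v),zt)))
for u in(270,375):
    r=np.flatnonzero(m[:,u]); 
    if len(r): print("ends",u,r[0],r[-1],V(onz(w,(u,r[0]),zt)),V(onz(w,(u,r[-1]+1),zt)))
for v in range(20,250,25):
    d=g[v,2:]-g[v,:-2]; l=215+np.argmin(d[214:255]); r=390+np.argmax(d[389:435]); print("base",v,l,r,V(onz(w,(l,v),.012)),V(onz(w,(r,v),.012)))
E
python3 m.py .125
```

```text
tool [-0.0324 -0.0005] [ 0.56427056 -0.15826824  0.05969342]
block 170 254 395 [0.0234 0.0213] [ 0.0238 -0.0226]
block 200 253 395 [0.014  0.0219] [ 0.0144 -0.0231]
block 230 252 395 [0.0044 0.0226] [ 0.0047 -0.0236]
block 260 252 396 [-0.0057  0.0229] [-0.0053 -0.0244]
block 290 251 396 [-0.0161  0.0236] [-0.0157 -0.025 ]
ends 270 145 470 [0.031  0.0162] [-0.0879  0.0189]
ends 375 145 470 [ 0.0313 -0.0159] [-0.0876 -0.0204]
base 20 231 418 [0.092  0.0493] [ 0.0928 -0.0493]
base 45 232 416 [0.0799 0.0493] [ 0.0807 -0.049 ]
base 70 233 415 [0.0674 0.0493] [ 0.0682 -0.0492]
base 95 234 414 [0.0546 0.0493] [ 0.0554 -0.0495]
base 120 235 412 [0.0414 0.0494] [ 0.0422 -0.0492]
base 145 236 411 [0.0278 0.0494] [ 0.0286 -0.0494]
base 170 237 409 [0.0138 0.0494] [ 0.0147 -0.0491]
base 195 238 408 [-0.0005  0.0494] [ 0.0003 -0.0494]
base 220 239 406 [-0.0154  0.0495] [-0.0145 -0.0491]
base 245 240 405 [-0.0306  0.0495] [-0.0298 -0.0493]
```

The block is centred across the vise (−0.6 mm) but about 18° short of level, with its +x end low. The bed will finish the rotation as I lower it: up, over, then gently down.

```bash
python3 -m inch '[0,0,15,0,30,0,0,30,0,30,1,12,35,0,30,3,34,35,0,30,5,58,35,0,30,7,80,35,0,30,8.5,92,35,0,30,8.5,96,35,0,30,8.5,96,30,0,30,8.5,96,30,0,30]' 3; python3 -m inch '[0,0,-10,0,30,0,0,-20,0,30,0,0,-28,0,30,0,0,-34,0,30,0,0,-39,0,30,0,0,-44,0,30,0,0,-48,0,30,0,0,-50,0,30,0,0,-50,0,30]'; python3 m.py .105 | head -9
```

```text
t: 12.17
tool_pos: [0.5729, -0.0622, 0.0893]
orientation: [-2.313, -2.125, 0.002]
force: [-0.0, -0.8, -1.8]
opening: 0.0448
gripper_force: 3.0
t: 12.92
tool_pos: [0.5736, -0.0622, 0.0404]
orientation: [2.314, 2.125, -0.0]
force: [0.9, 1.0, -0.6]
opening: 0.045
gripper_force: 3.0
tool [ 0.0642 -0.0007] [ 0.57356953 -0.06219615  0.04041369]
block 170 252 394 [0.1199 0.022 ] [ 0.1203 -0.0225]
block 200 251 395 [0.1105 0.0226] [ 0.1109 -0.0233]
block 230 251 395 [0.1007 0.023 ] [ 0.1011 -0.0238]
block 260 251 396 [0.0906 0.0233] [ 0.0911 -0.0246]
block 290 251 396 [0.0802 0.0236] [ 0.0806 -0.0252]
ends 270 148 470 [0.1266 0.0163] [0.0079 0.0189]
ends 375 147 470 [ 0.1272 -0.016 ] [ 0.0083 -0.0206]
base 20 222 425 [0.1839 0.0496] [ 0.1848 -0.049 ]
```

```bash
python3 - <<'E'
from h import *; from plant import robot, read_camera
w=read_camera("wrist"); sc=read_camera("scene"); 
o=np.zeros((480,800,3),np.uint8); o[:300,:400]=cv2.resize(w["image"],(400,300)); o[:400,405:805]=cv2.resize(sc["image"][170:290,230:350],(400,400),interpolation=cv2.INTER_CUBIC)[:,:395]; cv2.imwrite("pics/p7.png",o)
E
```

```text
(no output)
```

View pics/p7.png

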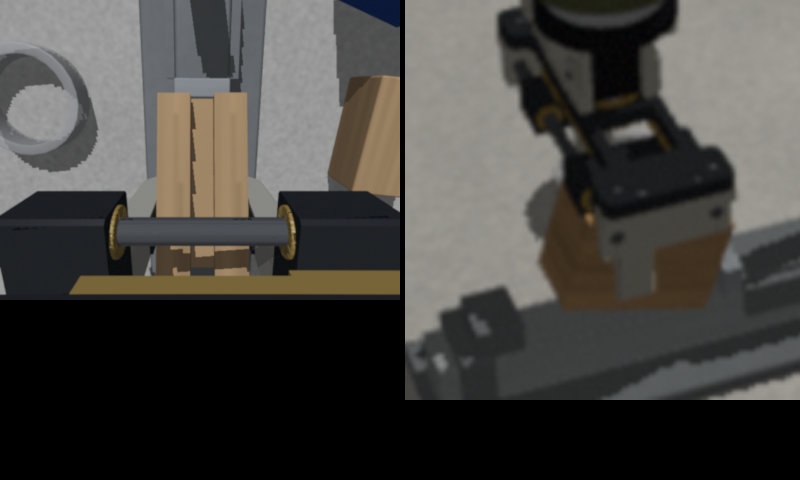

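```bash
python3 -m inch '[-0.1,-1,-2,0,30,-0.2,-2,-4,0,30,-0.2,-2,-6,0,30,-0.2,-2,-6,0,30,-0.2,-2,-6,0,30]' 3;  python3 m.py .105 | head -8;  python3 -m inch '[0,0,-2,0,30,0,0,-4,0,30,0,0,-6,0,30,0,0,-6,0,30,0,0,-6,0,30]' ; python3 m.py .105 | head -8
```

```text
t: 13.48
tool_pos: [0.5734, -0.064, 0.0344]
orientation: [2.314, 2.124, 0.0]
force: [0.9, -0.4, -0.4]
opening: 0.0451
gripper_force: 3.0
tool [ 0.0623 -0.0007] [ 0.57335943 -0.06402262  0.03439726]
block 170 249 398 [0.1185 0.0219] [ 0.1189 -0.0226]
block 200 249 398 [0.1095 0.0222] [ 0.1099 -0.0231]
block 230 249 398 [0.1002 0.0226] [ 0.1006 -0.0236]
block 260 249 398 [0.0906 0.0229] [ 0.091  -0.0241]
block 290 250 397 [0.0806 0.0229] [ 0.081  -0.0243]
ends 270 157 470 [0.1224 0.0156] [0.0116 0.018 ]
ends 375 156 470 [ 0.1229 -0.0153] [ 0.012  -0.0196]
t: 13.95
tool_pos: [0.5729, -0.0636, 0.0279]
orientation: [-2.313, -2.124, 0.0]
force: [0.4, -0.8, -0.8]
opening: 0.045
gripper_force: 3.0
tool [ 0.0626 -0.0002] [ 0.57289149 -0.06364827  0.02794247]
block 200 246 402 [0.1108 0.0224] [ 0.1112 -0.0227]
block 230 246 401 [0.102  0.0227] [ 0.1024 -0.0229]
block 260 247 400 [0.0928 0.0228] [ 0.0933 -0.0231]
block 290 248 399 [0.0833 0.0228] [ 0.0838 -0.0233]
ends 270 172 470 [0.1188 0.0153] [0.0179 0.0175]
ends 375 172 470 [ 0.1191 -0.0143] [ 0.0182 -0.0182]
base 20 218 432 [0.1795 0.0493] [ 0.1804 -0.0489]
```

```bash
python3 -m inch '[0,0,-1.5,0,30,0,0,-3,0,30,0,0,-3,0,30,0,0,-3,0,30]' 3;  python3 m.py .105 | head -7;  python3 -m inch '[0,0,0,0,30,0,0,0,0,30,-0.4,-4,0,0,30,-0.8,-8,0,0,30,-1.3,-13,0,0,30,-1.7,-18,0,0,30,-2,-21,0,0,30,-2,-21,0,0,30]' 6 ; python3 m.py .105 | head -8
```

```text
t: 14.33
tool_pos: [0.573, -0.0638, 0.0251]
orientation: [-2.314, -2.124, 0.0]
force: [-0.8, -1.2, -1.5]
opening: 0.0452
gripper_force: 3.0
tool [ 0.0625 -0.0003] [ 0.57302771 -0.06379737  0.0251439 ]
block 200 244 403 [0.1111 0.0223] [ 0.1115 -0.0225]
block 230 245 402 [0.1025 0.0224] [ 0.1029 -0.0227]
block 260 246 401 [0.0936 0.0224] [ 0.094  -0.0229]
block 290 247 400 [0.0843 0.0224] [ 0.0847 -0.0231]
ends 270 174 470 [0.1184 0.0149] [0.0204 0.017 ]
ends 375 173 470 [ 0.119  -0.0141] [ 0.0207 -0.0179]
t: 15.05
tool_pos: [0.5713, -0.0856, 0.0256]
orientation: [-2.315, -2.124, -0.001]
force: [0.1, 0.4, -1.1]
opening: 0.0447
gripper_force: 6.0
tool [ 0.0407 -0.0007] [ 0.57131362 -0.08557909  0.02560339]
block 200 244 404 [0.0892 0.0221] [ 0.0896 -0.0232]
block 230 245 402 [0.0806 0.0221] [ 0.0809 -0.0231]
block 260 246 401 [0.0716 0.0222] [ 0.072  -0.0233]
block 290 247 400 [0.0623 0.0222] [ 0.0627 -0.0235]
ends 270 173 470 [0.0968 0.0146] [-0.0019  0.0168]
ends 375 173 470 [ 0.0971 -0.0145] [-0.0016 -0.0182]
base 20 215 432 [0.157  0.0495] [ 0.1578 -0.049 ]
```

```bash
python3 -m inch '[-0.6,0,-1,0,30,-0.6,0,-1.5,0,30,-0.6,0,-1.5,0,30,-0.6,0,-1.5,0,60,-0.6,0,-1.5,0,80,-0.6,0,-1.5,0,100,-0.6,0,-1.5,0,100,-0.6,0,-1.5,0,100]' 3; python3 m.py .105 | head -8; python3 -m inch '[0,0,0,0,100,0,0,20,0,100,0,0,50,0,100,0,0,85,0,100,0,0,115,0,100,0,0,115,0,100,3,30,115,0,100,7,70,115,0,70,10,110,115,0,60,14,150,115,0,60]'; python3 - <<'E'
from h import *; from plant import robot, read_camera
w=read_camera("wrist"); sc=read_camera("scene"); 
o=np.zeros((480,800,3),np.uint8); o[:300,:400]=cv2.resize(w["image"],(400,300)); o[:400,405:805]=cv2.resize(sc["image"][170:290,230:350],(400,400),interpolation=cv2.INTER_CUBIC)[:,:395]; cv2.imwrite("pics/p8.png",o)
E
```

```text
t: 15.77
tool_pos: [0.5707, -0.0849, 0.0239]
orientation: [-2.314, -2.125, -0.0]
force: [1.1, 0.1, 0.1]
opening: 0.0741
gripper_force: 0.0
tool [0.0413 0.    ] [ 0.57065656 -0.08487163  0.0239351 ]
block 200 244 405 [0.0901 0.0225] [ 0.0905 -0.0224]
block 230 246 403 [0.0816 0.0223] [ 0.082  -0.0224]
block 260 247 402 [0.0728 0.0223] [ 0.0732 -0.0226]
block 290 248 400 [0.0636 0.0223] [ 0.064  -0.0225]
ends 270 174 470 [0.0973 0.0151] [0.0003 0.0173]
ends 375 172 470 [ 0.0982 -0.0135] [ 0.0006 -0.0173]
base 20 216 435 [0.1572 0.0494] [ 0.1581 -0.0491]
t: 16.65
tool_pos: [0.5846, 0.0663, 0.139]
orientation: [2.315, 2.123, 0.0]
force: [-0.3, -0.3, -0.2]
opening: 0.0774
gripper_force: 0.0
```

View pics/p8.png

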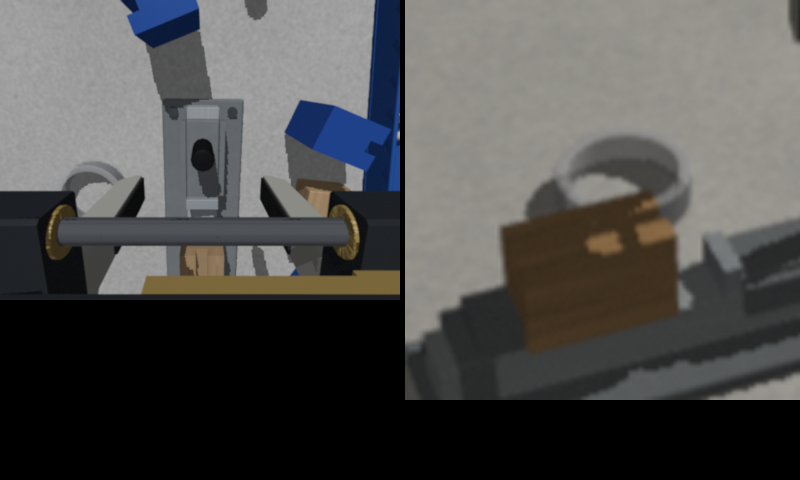

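```bash
python3 -m inch '[-0.5,1,-35,0,50,-0.5,1,-65,0,50,-0.5,1,-90,0,50,-0.5,1,-98,0,50,-0.5,1,-98,0,10,-0.5,1,-98,0,10,-0.5,1,-98,0,10,-0.5,1,-98,0,10,-0.5,1,-98,0,10]' 15; python3 -m inch '[0,0,0,0,10,-0.4,-4,0,0,10,-0.9,-9,0,0,10,-1.3,-14,0,0,10,-1.8,-19,0,0,10,-2.2,-23,0,0,10,-2.5,-27,0,0,10,-2.5,-27,0,0,10]'; python3 - <<'E'
from plant import robot; print(robot.read_state()["force"])
E
```

```text
t: 17.5
tool_pos: [0.585, 0.066, 0.0432]
orientation: [2.313, 2.124, 0.002]
force: [-4.7, 0.0, 5.3]
opening: 0.0217
gripper_force: 15.0
t: 18.17
tool_pos: [0.5824, 0.0388, 0.0432]
orientation: [2.313, 2.124, 0.002]
force: [-4.8, 0.9, 6.4]
opening: 0.0215
gripper_force: 15.0
[-4.76364517  0.88338904  6.35142608]
```

```bash
python3 -m inch '[-0.2,-2,0,0,10,-0.4,-4,0,0,10,-0.4,-4,0,0,10]'; python3 -m inch '[-0.1,-1,0,0,10,-0.2,-2,0,0,10,-0.2,-2,0,0,10]'; python3 -m inch '[-0.1,-1,0,0,10,-0.2,-2,0,0,10,-0.2,-2,0,0,10]'
```

```text
t: 18.42
tool_pos: [0.5821, 0.0355, 0.0432]
orientation: [2.313, 2.125, 0.003]
force: [-3.6, 2.0, 6.4]
opening: 0.0217
gripper_force: 15.0
t: 18.67
tool_pos: [0.5821, 0.0355, 0.0432]
orientation: [-2.313, -2.125, -0.007]
force: [-2.4, 10.9, 5.6]
opening: 0.0218
gripper_force: 15.0
t: 18.92
tool_pos: [0.5821, 0.035, 0.0432]
orientation: [-2.311, -2.125, -0.009]
force: [-0.9, 16.6, 4.6]
opening: 0.0217
gripper_force: 15.0
```

```bash
python3 -m inch '[0,0,0,0,50,0,0,0,0,50,0,0,0,0,50,0,0,40,0,50,0,0,80,0,50,0,0,120,0,50,2,30,130,0,50,4,60,130,0,50,5,90,130,0,50,5,90,130,0,50]'
python3 - <<'E'
from h import *; from plant import robot, read_camera
w=wrist_ext(read_camera("wrist"),robot.read_state()); sc=read_camera("scene"); t=read_camera("top")
o=np.zeros((600,800,3),np.uint8); o[:400,:400]=cv2.resize(sc["image"][170:290,240:360],(400,400),interpolation=cv2.INTER_CUBIC); o[:300,400:800]=cv2.resize(sc["image"],(400,300)); o[300:600,400:800]=cv2.resize(t["image"][195:285,270:390],(400,300),interpolation=cv2.INTER_CUBIC); o[400:600,:400]=cv2.resize(w["image"],(400,300))[100:]; cv2.imwrite("pics/p9.png",o)
E
```

```text
t: 19.75
tool_pos: [0.5862, 0.1253, 0.1721]
orientation: [-2.311, -2.128, -0.004]
force: [-0.3, -0.5, -0.3]
opening: 0.0465
gripper_force: 0.0
```

View pics/p9.png

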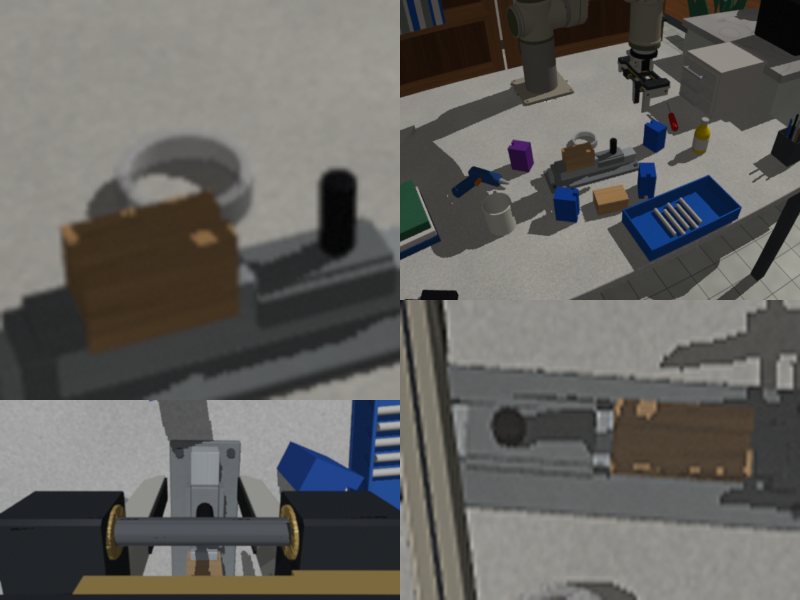

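The block lies flat between the jaws with both ends touching and is centred across the bed. The knob is free and the other things haven't moved, so I'm handing in.

```bash
python3 -c "
from plant import job; print(job.close_job())"
```

```text
the job is handed in; nothing more can be done
None
```

I handed in the job at about 20 s: the slotted block lies on the vise bed with its slot up, centred across and with its long side along the vise. The jaw is shut snugly on both ends, the other things on the table look unmoved, and the verdict was not shown.

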